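# Tuck the light-seal strip under the viewing box's shade leaf and hold it flat

## Task

Pick up the aluminium seal strip by its upright rib and tuck its long front edge (the one farther from the rib), square and about two centimetres deep, under the free edge of the dark shade leaf on top of the white viewing box, between the leaf's two runners and without lifting the leaf. Then press the strip down flat on the box, against the sprung seal bar beneath it, and finish while still holding it there, pressed down flat: do not let go. Leave the bottles, the cup and the dish where they stand.

Things in the scene. Friction and masses are not known exactly. Their poses are not given: they have to be found in the camera images.
- strip_rib (a point): Centre of the upright grip rib on top of the loose aluminium seal strip. The rib is 32 (x) x 12 (y) x 34 mm, standing on the strip's plate. The point is 21 mm above the strip's underside, 38 mm behind its front edge, midway along its length. x points to the front edge (the one to tuck), y along the strip, z up. The strip starts flat on the bench, rib up
- front_left (a point): Corner of the strip's underside: front edge, +y end. The strip's plate is 60 (x) x 150 (y) x 4 mm; with its rib it weighs about 0.12 kg and its highest point is 38 mm above its underside
- front_right (a point): Corner of the strip's underside, front edge, -y end
- rear_left (a point): Corner of the strip's underside, rear edge, +y end
- rear_right (a point): Corner of the strip's underside, rear edge, -y end
- leaf_edge (a point): Point on the flat top face of the viewing box, 45 mm above the bench, straight below the middle of the shade leaf's free edge. x points from the edge in under the leaf, y along the edge, z up. The leaf's underside is 10 mm above this face, its top 14 mm. Runners under the leaf's two ends leave 170 mm between them. The strip's rib meets the leaf's edge when tucked 22 mm deep
- light_box: White viewing box, 200 (x) x 220 (y) x 45 mm, fixed to the bench; origin at the centre of its underside, axes as for leaf_edge, which is 45 mm above the origin. The half of its top towards -x is open, with a clear window and the seal bar; the leaf covers the +x half
- leaf (a joint): Hinge of the shade leaf, a dark steel plate 90 (x) x 200 (y) x 4 mm on top of the box, along its far edge, 90 mm from the free edge: 0 lying on its runners, growing (rad) as the free edge is lifted. Only its weight (0.08 kg) keeps it down
- seal_bar (a joint): Travel (m) of the sprung seal bar in the box top, 8 (x) x 110 (y) mm, centred 22 mm outside the leaf's edge (x = -22 mm from leaf_edge): 0 when it stands 3 mm proud of the box top, 0.003 when pushed flush. It starts to sink at about 3 N and is flush at about 6 N
- red_reagent: red-capped reagent dropper bottle, 25x26x74 mm, on the bench; origin at the centre of its underside; to be left alone
- blue_reagent: blue-capped reagent dropper bottle, 25x26x74 mm, on the bench; origin at the centre of its underside; to be left alone
- blue_cup: white sample cup with blue lid, 58x58x70 mm, on the bench; origin at the centre of its underside; to be left alone
- dish: shallow round petri dish, 60x60x14 mm, on the bench; origin at the centre of its underside; to be left alone
There are look-alikes about, which are no part of the job. Of the things that look like the part that bears strip_rib, the larger one is meant.

How it is judged:
By the outcome, as a careful person would: the job done as asked, in the order asked, and still so for the second after the job is handed in, while the arm keeps its last pose, push and grip.
It also fails if it takes over 38 s, if anything falls off the work surface, if the arm or the gripper's body presses on something with over 40 N, if the wrist force passes 120 N, or if a joint passes its speed limit or range.

## Robot

A 6-joint arm with a two-finger parallel gripper is mounted at the origin on a cart in front of the work surface, level with it; the furniture and walls round the work are solid. World frame = base frame: x ahead of the robot, y to its left, z up, the work surface at z = 0. Lengths are in mm, angles in rad, forces in N, time in s.
With the tool pointing down it reaches from about 400 to 925 mm from the base axis. Payload 12.5 kg.
Tool frame: the origin (TCP) lies midway between the tips of the shut fingers; the grasp point (between the pads) lies 19 mm behind it; z points along the fingers, y is the line along which they close (so a half turn about z gives the same grasp; the last joint's range is limited). The gripper opens to 95 mm and grips with 3 to 60 N. Pads are 20 mm wide; open, the fingers measure 119 mm over their backs; the gripper's body (75 mm by 180 mm) begins 59 mm behind the grasp point.
Start: joints at [1.196, 0.491, 1.559, -0, 1.092, -0.106], TCP at [165.966, 602.579, 214.661] pointing down, gripper open.
Joint ranges: [-3.1, 3.1], [-0.84, 2.19], [0.05, 2.79], [-1.13, 4.28], [0.06, 2.93], [-2.69, 2.69]. Speed limits (rad/s): [2.22, 2.22, 2.79, 3.14, 3.14, 3.14].

## Interface

Orientations are given as [roll, pitch, yaw] about the fixed x, y, z axes, in that order (R = Rz(yaw) Ry(pitch) Rx(roll)).
In Python, from cell import state, read_camera, camera_info, env gives the robot as it stands.
- The arm moves only by the tool move_arm, never from a script. Its argument "commands" is a list of rows, each a list of 3 entries, a list of its own where there are three numbers: the shift along the world's x, y, z in cm, then the turn, a rotation vector about the world's x, y, z in degrees, then the opening, from 0 (shut) to 1 (fully open). A call has 1 to 10 rows; each row shifts and turns the commanded pose from where the row before left it; what a row does not reach is not made up. A row lasts 1/10 s, in which the tool goes at most 50 mm and 8.59 degrees, less where a joint would pass 70% of its speed; a pose out of reach is approached as far as the arm can. A call with a gripper value outside its range is refused whole. The fingers move at their own pace and stop on an object; the grip force is fixed at half the most. Time passes only in rows, so rows that do not move let the fingers close. It gives the time, the measured TCP pose, the force, the opening and the grip force at its end, in the units of the state.
- state(): the state, without advancing time (a new reading comes with each control period).
- read_camera(name): name is "scene" or "side" or "wrist"; returns the picture (480x640x3 uint8, blue, green, red); there is no depth.
- camera_info(name): a dict with "K" (3x3 intrinsics, pixels), "k1" (the pictures are not rectified: a ray, as slopes to the right and down, at radius r is drawn at 1 + k1 r^2 times it, then the intrinsics apply), "cam_to_world" (4x4, takes a point from camera to world coordinates). Camera axes: x right, y down, z forward; pixel columns grow to the right and rows downward; lengths in mm; the calibration is good to about 2 mm. A picture is of the moment at which its call begins: read the wrist's pose just before it. camera_info takes no time and is no camera call; for the wrist camera it gives the pose at the moment of the call.
- env.job_done(): hands the job in; it is judged then, once.
The state is a dict: "t": time; "joints": joint angles; "qvel": joint speeds; "tau": joint torques, N m; "eef_pos": TCP position; "tcp_rot": TCP orientation; "ft_force": force on the tool from outside, world axes, zero at the start; "moment": the same for the moment, N m; "opening": opening from 0.0 (shut) to 1.0 (fully open); "grip_force": force on a finger pad.
Only numpy, scipy, OpenCV 4.12 (cv2) and the standard library are available. Lean on these libraries where they do the work, as an engineer would, in place of code of your own. Each camera call takes 0.05 s, during which the arm holds its last target. There are 200 camera calls.

## Working session

There is one attempt and no reset: what is moved stays moved. The work goes in short steps, Python scripts to look and compute and a tool call to move; the robot and the scene stay as the last step left them, time stands still between calls to the robot, and variables do not carry over. Pictures are saved under pics/ and viewed, at most 10 in all, crops included, and the job is handed in when it is done.

Besides the shell and the picture viewer there is one more tool, called by a JSON object that holds its "op" and its "data", one argument or row to a line. move_arm: Moves the arm, as the interface text tells. Its arguments: {"type":"object","properties":{"commands":{"type":"array"}},"required":["commands"]}

```bash
mkdir -p pics; ls
python3 - <<'E'
from cell import *
import cv2,numpy as np
print(state())
for n in ("scene","side","wrist"):
    i=camera_info(n); print(n,i)
    cv2.imwrite(f"pics/{n}0.png",read_camera(n))
E
```

```text
pics
{'t': 0.0, 'joints': array([ 1.19642221e+00,  4.91523037e-01,  1.55947775e+00,  5.23703087e-06,
        1.09167766e+00, -1.05611819e-01]), 'qvel': array([-0.00087482,  0.00137459,  0.00030709,  0.00035719, -0.00036981,
        0.0003328 ]), 'tau': array([ 9.86515734e-04, -6.12662172e+01, -2.58172148e+01,  6.91771950e-02,
        4.83600434e-02, -9.50263347e-05]), 'eef_pos': array([165.85258847, 602.33069525, 214.07468865]), 'tcp_rot': array([-3.14051340e+00, -1.19078643e-04,  2.87282788e+00]), 'ft_force': array([ 0.29141611, -0.05544184,  0.10569056]), 'moment': array([-0.00409755,  0.01213356, -0.01252888]), 'grip_force': 0.0, 'opening': 1.0012910815499578}
scene {'K': array([[610.43277291,   0.        , 312.45679394],
       [  0.        , 610.43277291, 240.47446339],
       [  0.        ,   0.        ,   1.        ]]), 'k1': -0.01623591156702741, 'cam_to_world': array([[ 7.66235235e-01, -4.19776268e-01,  4.86488900e-01,
        -1.88648016e+02],
       [-6.42238798e-01, -4.76379098e-01,  6.00493365e-01,
        -9.09269589e+02],
       [-2.03197203e-02, -7.72561221e-01, -6.34
[... 529 characters left out ...]
 -8.89392797e-01, -4.57001672e-01,
         6.71687588e+02],
       [ 0.00000000e+00,  0.00000000e+00,  0.00000000e+00,
         1.00000000e+00]])}
wrist {'K': array([[383.43068402,   0.        , 323.16551017],
       [  0.        , 383.43068402, 242.53101163],
       [  0.        ,   0.        ,   1.        ]]), 'k1': -0.02848640860919345, 'cam_to_world': array([[ 2.65886087e-01,  9.29379000e-01,  2.56045431e-01,
         9.30092453e+01],
       [ 9.64004370e-01, -2.56224406e-01, -7.10255489e-02,
         6.22489671e+02],
       [-4.04565114e-04,  2.65713620e-01, -9.64051922e-01,
         3.83954677e+02],
       [ 0.00000000e+00,  0.00000000e+00,  0.00000000e+00,
         1.00000000e+00]])}
```

View pics/scene0.png

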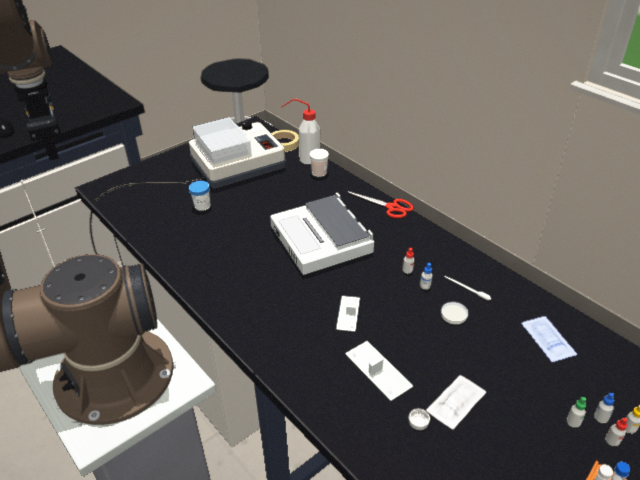

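View pics/side0.png

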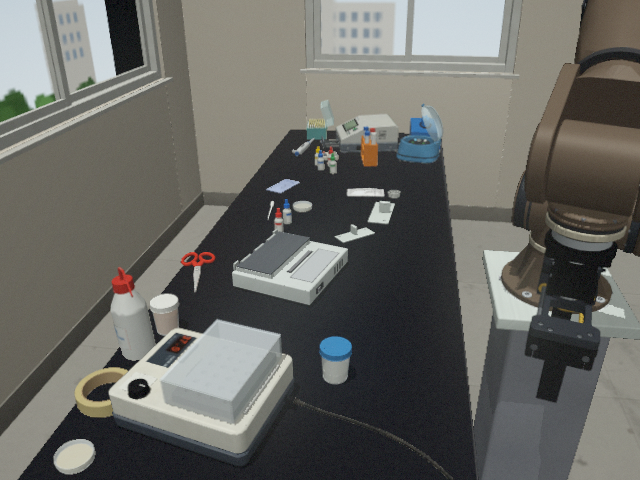

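Run:
```python
import cv2,numpy as np
a=cv2.imread("pics/scene0.png");b=cv2.imread("pics/side0.png")
def c(i,x,y,s): 
    w=int(400/s);h=int(300/s)
    return cv2.resize(i[y:y+h,x:x+w],(400,300),interpolation=cv2.INTER_CUBIC)
m=np.vstack([np.hstack([c(a,260,190,3.2),c(a,330,335,4)]),np.hstack([c(b,225,225,3.2),c(b,355,190,8)])])
cv2.imwrite("pics/m.png",m)
```

```text
(no output)
```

View pics/m.png

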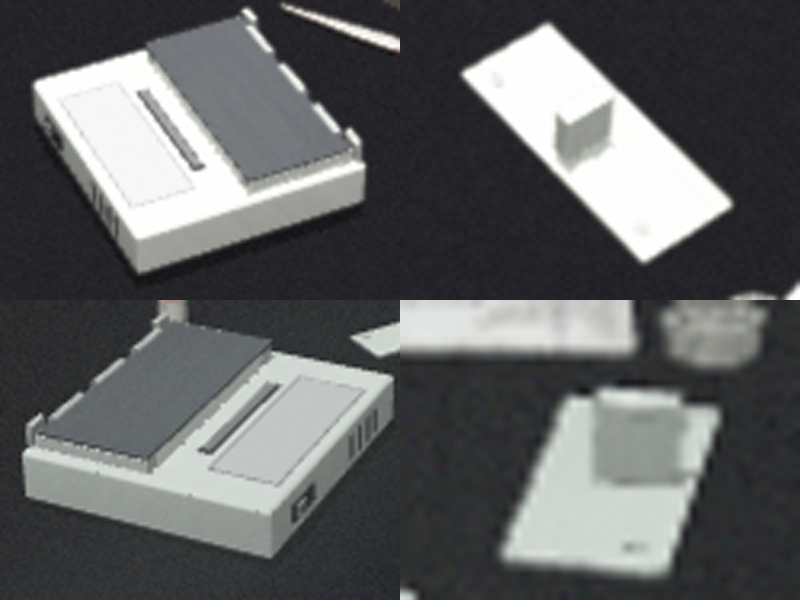

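```bash
cat > h.py <<'E'
import numpy as np,cv2
from cell import *
from scipy.optimize import least_squares
def proj(i,P):
    T=np.linalg.inv(i["cam_to_world"]);p=np.atleast_2d(P)@T[:3,:3].T+T[:3,3]
    s=p[:,:2]/p[:,2:];r=(s**2).sum(1,keepdims=True);s=s*(1+i["k1"]*r)
    return s*[i["K"][0,0],i["K"][1,1]]+i["K"][:2,2]
def place(v,L):
    c,s=np.cos(v[3]),np.sin(v[3]);L=np.atleast_2d(L).astype(float)
    return np.c_[c*L[:,0]-s*L[:,1],s*L[:,0]+c*L[:,1],L[:,2]]+v[:3]
def fit(obs,v0):
    # obs: list of (info, local pts, pixels)
    f=lambda v:np.concatenate([(proj(i,place(v,L))-U).ravel() for i,L,U in obs])
    r=least_squares(f,v0,loss="soft_l1"); return r.x,f(r.x)
E
python3 - <<'E'
from h import *
S,D=camera_info("scene"),camera_info("side")
def un(p,x,y,sx,sy): p=np.array(p,float); return p/[sx,sy]+[x-.5+.5/sx,y-.5+.5/sy]
# strip origin: underside centre of plate; corners top
L=[[30,75,4],[-30,75,4],[-30,-75,4],[30,-75,4],[8,6,38],[-24,6,38],[-24,-6,38],[8,-6,38]]
L=np.array(L,float)
so=un([[148,22],[62,73],[243,262],[332,205],[155,115],[170,122]],330,335,4,4); 
# rib top near corners
obs=[(S,np.vstack([L[:4],L[5],L[6]]),so),(D,L[[0,1]],un([[103,260],[268,272]],355,190,8,300/37))]
print("strip",fit(obs,[450,0,0,0.9]))
E1=[[0,100,14],[0,-100,14],[90,-100,14],[-100,110,0],[-100,-110,0],[-100,-110,-45]]
E2=[[0,100,14],[0,-100,14],[90,-100,14],[90,100,14],[-100,110,0],[-100,-110,0],[-100,110,-45],[100,110,-45]]
obs=[(S,np.array(E1,float),un([[147,42],[245,183],[355,150],[35,82],[138,238],[138,272]],260,190,3.2,3.2)),
(D,np.array(E2,float),un([[152,160],[270,42],[160,20],[38,135],[272,218],[393,75],[270,257],[25,195]],225,225,3.2,300/93))]
print("box",fit(obs,[500,300,45,0.9]))
E
```

```text
strip (array([ 4.30110945e+02, -3.54200393e+02, -2.85580697e+00, -8.55609485e-02]), array([ 0.11796086,  0.66766649,  0.03983557,  0.33278364,  0.13243289,
       -0.14363337,  0.15372486, -0.22320692, -0.343339  , -1.29834614,
       -0.39795688,  0.67451712, -0.19124087, -0.39417703, -0.21018827,
        0.08672448]))
box (array([619.11773085,  51.07957806,  42.54901595, -12.83780549]), array([-0.26210442,  0.54808269,  1.70407145, -0.99959359, -0.75870273,
       -0.62239921, -0.55181921, -0.1190435 ,  0.10701562,  0.04729097,
        0.6555064 ,  2.96826658, -1.72026701, -0.38865084,  0.59118948,
       -0.41694676,  3.47572812,  0.17548688, -0.46135203, -0.67315363,
       -0.53419991, -1.11478025,  0.50828105,  0.0103613 ,  0.48667153,
        4.30874281, -0.32714972,  3.92242319]))
```

{"op": "move_arm", "data": {
  "commands": [
    [[3.5,-3.2,0],[0,0,1],1],
    [[3.5,-3.2,0],[0,0,1],1],
    [[3.5,-3.2,0],[0,0,1],1],
    [[3.5,-3.2,0],[0,0,1],1],
    [[3.5,-3.2,0],[0,0,1],1],
    [[3.5,-3.2,0],[0,0,1],1],
    [[3.5,-3.2,0],[0,0,1],1],
    [[3.5,-3.2,0],[0,0,1],1],
    [[2,-4.4,0],[0,0,1],1],
    [[1,-4.7,0],[0,0,1],1]
  ]
}}

```text
t: 1.15
eef_pos: [477.3, 253.9, 214.2]
tcp_rot: [3.142, 0.0, 3.048]
ft_force: [0.7, 0.3, -0.7]
opening: 1.0
grip_force: 0.0
```

{"op": "move_arm", "data": {
  "commands": [
    [[0,-4.8,0],[0,0,0],1],
    [[0,-4.8,0],[0,0,0],1],
    [[0,-4.8,0],[0,0,0],1],
    [[0,-4.8,0],[0,0,0],1],
    [[0,-4.8,0],[0,0,0],1],
    [[0,-4.8,0],[0,0,0],1],
    [[-1,-4.7,0],[0,0,0],1],
    [[-1,-4.7,0],[0,0,0],1],
    [[-1,-4.7,0],[0,0,0],1],
    [[-1,-4.7,0],[0,0,0],1]
  ]
}}

```text
t: 2.15
eef_pos: [435.2, -222.3, 214.7]
tcp_rot: [3.141, 0.0, 3.047]
ft_force: [0.6, 0.3, -0.7]
opening: 1.002
grip_force: 0.0
```

{"op": "move_arm", "data": {
  "commands": [
    [[-0.4,-4.4,-2],[0,0,0],1],
    [[-0.4,-4.4,-2],[0,0,0],1],
    [[-0.5,-4.3,-2],[0,0,0],1],
    [[0,0,0],[0,0,0],1],
    [[0,0,0],[0,0,0],1]
  ]
}}

```text
t: 2.65
eef_pos: [422.4, -351.8, 153.8]
tcp_rot: [3.14, -0.001, 3.045]
ft_force: [0.6, 0.6, 0.6]
opening: 1.0
grip_force: 0.0
```

Run:
```python
from h import *
import pickle
s=state();i=camera_info("wrist");im=read_camera("wrist");cv2.imwrite("pics/w1.png",im);pickle.dump(i,open("w1.pkl","wb"))
print(s["eef_pos"],s["tcp_rot"]);
```

```text
[ 422.36667865 -351.7750819   153.83638266] [ 3.14018306e+00 -1.34834615e-03  3.04549659e+00]
```

View pics/w1.png

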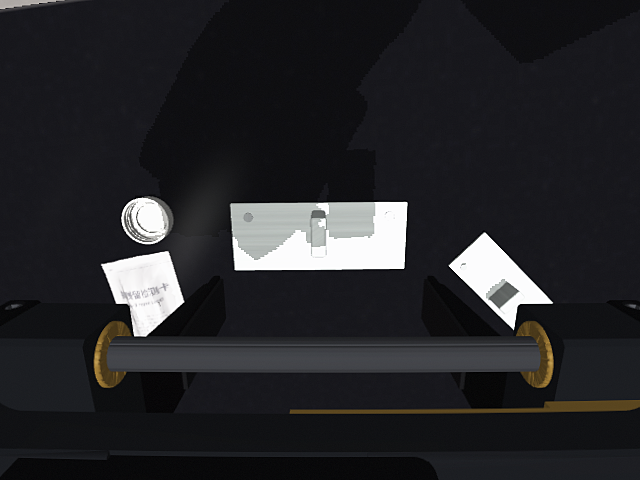

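Run:
```python
from h import *
import pickle
i=pickle.load(open("w1.pkl","rb"));im=cv2.imread("pics/w1.png",0)
m=((im>70)*255).astype(np.uint8);m=cv2.morphologyEx(m,cv2.MORPH_CLOSE,np.ones((7,7)))
n,l,st,c=cv2.connectedComponentsWithStats(m);k=l[255,260]
cs=max(cv2.findContours((l==k).astype(np.uint8),0,1)[0],key=cv2.contourArea)
p=cv2.approxPolyDP(cs,6,True)[:,0].astype(float);print(p)
want=np.array([[231,203],[407.5,202],[406,268],[235,270]])
q=np.array([p[np.argmin(((p-w)**2).sum(1))] for w in want])+np.array([[-.5,-.5],[.5,-.5],[.5,.5],[-.5,.5]])
L=np.array([[-30,-75,4],[-30,75,4],[30,75,4],[30,-75,4]],float)
v,r=fit([(i,L,q)],[430,-354,0,-.086]);print(v,r)
f=least_squares(lambda u:(proj(i,place([u[0],u[1],0,u[2]],L))-q).ravel(),[430,-354,-.086]);print(f.x,f.fun)
v=[f.x[0],f.x[1],0,f.x[2]]
print("rib",place(v,[-8,0,21]),proj(i,place(v,[[-24,6,38],[-24,-6,38],[8,6,38],[8,-6,38]])))
```

```text
[[230. 204.]
 [236. 270.]
 [404. 267.]
 [407. 202.]]
[ 4.29354314e+02 -3.55483736e+02 -1.26827087e+00 -8.14238595e-02] [ 0.43731456  0.0325369  -0.1494836  -0.67293481 -0.04919181  0.56280876
 -0.21944955  0.06192894]
[ 4.29069966e+02 -3.55451950e+02 -8.15026527e-02] [ 0.07328324 -0.06012956  0.19931293 -0.7626838   0.26681908  0.73463493
 -0.55134258  0.23044926]
rib [[ 421.09652175 -354.80065037   21.        ]] [[326.18521598 217.02939619]
 [310.38027243 217.26758778]
 [326.71111318 257.25025711]
 [311.35160654 257.47724629]]
```

{"op": "move_arm", "data": {
  "commands": [
    [[-0.13,-0.3,-4.5],[0,0,0.8],0.7],
    [[0,0,-4.5],[0,0,0],0.6],
    [[0,0,-3.0],[0,0,0],0.5],
    [[0,0,-1.5],[0,0,0],0.5],
    [[0,0,-1.0],[0,0,0],0.5],
    [[0,0,0],[0,0,0],0.5],
    [[0,0,0],[0,0,0],0.5]
  ]
}}

```text
t: 3.4
eef_pos: [422.3, -354.3, 10.7]
tcp_rot: [-3.141, 0.001, 3.062]
ft_force: [-0.8, 0.7, 0.7]
opening: 0.51
grip_force: 0.0
```

{"op": "move_arm", "data": {
  "commands": [
    [[-0.1,-0.05,-0.25],[0,0,0],0.4],
    [[0,0,0],[0,0,0],0.2],
    [[0,0,0],[0,0,0],0],
    [[0,0,0],[0,0,0],0],
    [[0,0,0],[0,0,0],0],
    [[0,0,0],[0,0,0],0],
    [[0,0,0],[0,0,0],0]
  ]
}}

```text
t: 4.1
eef_pos: [420.7, -355.0, 7.3]
tcp_rot: [-3.142, 0.0, 3.061]
ft_force: [-1.2, 0.1, 3.7]
opening: 0.126
grip_force: 30.0
```

Run:
```python
from h import *
S,D=camera_info("scene"),camera_info("side")
def un(p,x,y,sx,sy): p=np.array(p,float); return p/[sx,sy]+[x-.5+.5/sx,y-.5+.5/sy]
E1=[[0,100,14],[0,-100,14],[90,-100,14],[-100,110,0],[-100,-110,0]]
E2=[[0,100,14],[0,-100,14],[90,100,14],[-100,110,0],[-100,-110,0]]
obs=[(S,np.array(E1,float),un([[147,42],[245,183],[355,150],[35,82],[138,238]],260,190,3.2,3.2)),
(D,np.array(E2,float),un([[152,160],[270,42],[38,135],[272,218],[393,75]],225,225,3.2,300/93))]
for o in (obs,obs[:1],obs[1:]):
    v,r=fit(o,[619,51,45,-.27]);print(v,r.round(1))
    if len(o)==2: np.save("box.npy",v)
f=lambda o:least_squares(lambda u:np.concatenate([(proj(i,place([u[0],u[1],45,u[2]],L))-U).ravel() for i,L,U in o]),[619,51,-.27],loss="soft_l1").x
print(f(obs),f(obs[:1]),f(obs[1:]))
```

```text
[ 6.18875057e+02  5.10682921e+01  4.14058159e+01 -2.69244630e-01] [-0.4  0.9  1.7 -0.6 -0.8 -0.3 -0.6  0.3  0.2  0.5 -1.5  0.1  0.6 -0.
 -0.3 -0.2 -0.3 -0.7  0.5  0.4]
[ 6.16153858e+02  4.67074724e+01  4.59199035e+01 -2.83221138e-01] [ 0.3  0.6  1.6 -0.6 -0.6  0.  -0.2 -0.3 -0.4  0.3]
[ 6.19818266e+02  4.69084692e+01  3.88204581e+01 -2.58176831e-01] [-1.   0.2  0.2  0.1  0.1  0.2  0.4 -0.8  0.1  0.2]
[ 6.18085376e+02  5.13075809e+01 -2.68162027e-01] [ 6.16858796e+02  4.75874474e+01 -2.83081213e-01] [ 6.17469963e+02  5.75974456e+01 -2.55845544e-01]
```

{"op": "move_arm", "data": {
  "commands": [
    [[0,0,1],[0,0,0],0],
    [[0,0,3],[0,0,0],0],
    [[0,0,4.5],[0,0,0],0],
    [[0,2,4],[0,0,0],0],
    [[0.5,4,0.5],[0,0,-1],0],
    [[1,4.5,0],[0,0,-2],0],
    [[1,4.5,0],[0,0,-2],0],
    [[1,4.5,0],[0,0,-2],0],
    [[1,4.5,0],[0,0,-2],0],
    [[1,4.5,0],[0,0,-1.9],0]
  ]
}}

```text
t: 5.1
eef_pos: [475.6, -68.1, 137.8]
tcp_rot: [3.141, 0.0, 2.869]
ft_force: [-0.3, 0.0, -1.2]
opening: 0.122
grip_force: 30.0
```

{"op": "move_arm", "data": {
  "commands": [
    [[2.1,3.4,0],[0,0,0],0],
    [[2.1,3.4,0],[0,0,0],0],
    [[2.1,3.4,-1],[0,0,0],0],
    [[2.1,3.3,-2],[0,0,0.1],0],
    [[0,0,-3],[0,0,0],0],
    [[0,0,-1.7],[0,0,0],0],
    [[0,0,0],[0,0,0],0],
    [[0,0,0],[0,0,0],0],
    [[0,0,0],[0,0,0],0]
  ]
}}

```text
t: 6.0
eef_pos: [560.2, 64.9, 61.5]
tcp_rot: [3.141, 0.002, 2.872]
ft_force: [-0.1, -0.2, -1.7]
opening: 0.126
grip_force: 30.0
```

Run:
```python
from h import *
import pickle
s=state();print(s["eef_pos"],s["tcp_rot"],s["ft_force"])
a=read_camera("scene");b=read_camera("side");cv2.imwrite("pics/s2.png",a);cv2.imwrite("pics/d2.png",b)
m=np.hstack([cv2.resize(a[190:280,265:385],(400*1,300),interpolation=2),cv2.resize(b[225:315,230:350],(400,300),interpolation=2)])
c=np.vstack([m,np.zeros_like(m)])
g=lambda i:cv2.convertScaleAbs(i,alpha=1.6,beta=10)
c[300:,:400]=cv2.resize(a[200:260,300:380],(400,300),interpolation=2);c[300:,400:]=cv2.resize(b[235:295,265:345],(400,300),interpolation=2)
cv2.imwrite("pics/m2.png",c)
```

```text
[560.17779052  64.8593224   61.47451513] [3.14107171e+00 1.65467985e-03 2.87246731e+00] [-0.09140037 -0.24672405 -1.71382367]
```

View pics/m2.png

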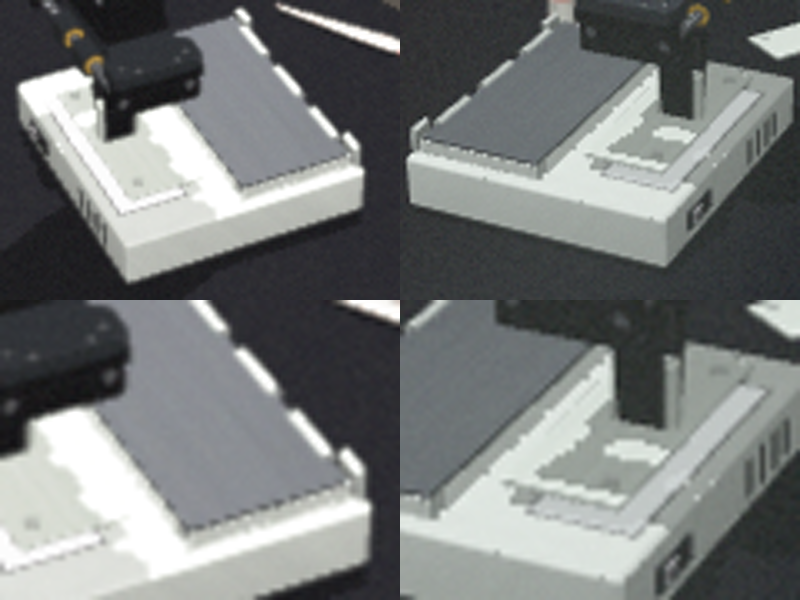

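```bash
cat > track.py <<'E'
from h import *
S,D=camera_info("scene"),camera_info("side")
def seg(a,b,n=25): return np.linspace(a,b,n)[2:-2]
def edges(img,i,v,A,B,w=4):
    g=cv2.GaussianBlur(img,(0,0),.7).astype(np.float32)
    P=seg(np.array(A,float),np.array(B,float));u=proj(i,place(v,P));d=u[-1]-u[0];d/=np.hypot(*d);n=np.array([-d[1],d[0]])
    t=np.arange(-w,w+.01,.25);X=u[:,None]+t[None,:,None]*n
    s=cv2.remap(g,X[...,0].astype(np.float32),X[...,1].astype(np.float32),1)
    G=np.abs(np.gradient(s,axis=1));k=G.argmax(1);ok=G.max(1)>3
    return P[ok],n,(u+t[k][:,None]*n)[ok]
def track(views,v,free=(0,1,3),w=4):
    v=np.array(v,float);free=list(free)
    for it in range(6):
        ob=[(i,)+edges(im,i,v,A,B,w if it<3 else 2) for im,i,L in views for A,B in L]
        def f(x):
            q=v.copy();q[free]=x
            return np.concatenate([(proj(i,place(q,P))-U)@n for i,P,n,U in ob if len(P)])
        r=least_squares(f,v[free],loss="soft_l1",f_scale=.5);v[free]=r.x
    return v,[(len(P),(((proj(i,place(v,P))-U)@n).mean().round(2) if len(P) else 0),((proj(i,place(v,P))-U)@n).std().round(2)) for i,P,n,U in ob]
LE=[([0,100,14],[0,-100,14]),([0,-100,14],[90,-100,14])]
LD=[([0,100,14],[0,-100,14]),([0,100,14],[90,100,14])]
BX=[([-100,110,0],[-100,-110,0])]
E
python3 - <<'E'
from track import *
a=cv2.imread("pics/scene0.png",0);b=cv2.imread("pics/side0.png",0)
v0=[618,51,45,-.27]
for vs in ([(a,S,LE+BX+[([-100,-110,0],[100,-110,0])]),(b,D,LD+BX+[([-100,110,0],[100,110,0])])],[(a,S,LE)],[(b,D,LD)],[(a,S,LE),(b,D,LD)]):
    print(*track(vs,v0))
v,_=track([(a,S,LE),(b,D,LD)],v0)
print(track([(a,S,LE),(b,D,LD)],v0,(0,1,2,3))[0])
np.save("box.npy",v)
st=state();e=st["eef_pos"];y=st["tcp_rot"][2]-np.pi
sv=np.r_[e[:2],e[2]-7.3,y]
def draw(fn,i,x0,y0,k,segs):
    im=cv2.imread(fn);o=cv2.resize(im[y0:y0+int(300/k)+1,x0:x0+int(400/k)+1],None,fx=k,fy=k,interpolation=2)[:300,:400].copy()
    for q,A,B,c in segs:
        u=(proj(i,place(q,[A,B]))-[x0-.5,y0-.5])*k;cv2.line(o,*[tuple(int(t*8) for t in p) for p in u],c,1,cv2.LINE_AA,3)
    return o
R=[(v,A,B,(0,0,255)) for A,B in LE+LD+BX]
C=[[38,75],[-22,75],[-22,-75],[38,-75]]
T=[(sv,C[j]+[h],C[(j+1)%4]+[h],c) for h,c in ((0,(0,255,0)),(4,(255,0,255))) for j in range(4)]
m=np.vstack([np.hstack([draw("pics/scene0.png",S,262,188,3.3,R),draw("pics/side0.png",D,228,222,3.3,R)]),
 np.hstack([draw("pics/s2.png",S,268,205,5,R[:1]+T),draw("pics/d2.png",D,265,235,5,R[:1]+T)])])
cv2.imwrite("pics/m3.png",m)
E
```

```text
[ 6.15039741e+02  5.07788039e+01  4.50000000e+01 -2.77190882e-01] [(21, np.float64(-0.63), np.float64(0.37)), (21, np.float64(-0.54), np.float64(0.28)), (21, np.float64(0.25), np.float64(0.3)), (21, np.float64(-0.27), np.float64(0.19)), (21, np.float64(-0.5), np.float64(0.5)), (21, np.float64(1.89), np.float64(0.18)), (21, np.float64(0.68), np.float64(0.17)), (21, np.float64(0.24), np.float64(1.72))]
[ 6.06411214e+02  2.71097924e+01  4.50000000e+01 -2.83848981e-01] [(21, np.float64(0.0), np.float64(0.28)), (21, np.float64(-0.01), np.float64(0.26))]
[ 6.06901972e+02  6.05583588e+01  4.50000000e+01 -2.70470369e-01] [(21, np.float64(-0.01), np.float64(0.3)), (21, np.float64(0.06), np.float64(0.41))]
[ 6.09471408e+02  3.83598244e+01  4.50000000e+01 -2.86173284e-01] [(21, np.float64(0.03), np.float64(0.36)), (21, np.float64(0.01), np.float64(0.3)), (20, np.float64(-0.37), np.float64(0.93)), (0, 0, np.float64(nan))]
[ 6.14628605e+02  3.86300823e+01  3.17833399e+01 -2.79440889e-01]
  ret = _var(a, axis=axis, dtype=dtype, out=out, ddof=ddof,
  arrmean = um.true_divide(arrmean, div, out=arrmean,
  ret = ret.dtype.type(ret / rcount)
```

View pics/m3.png

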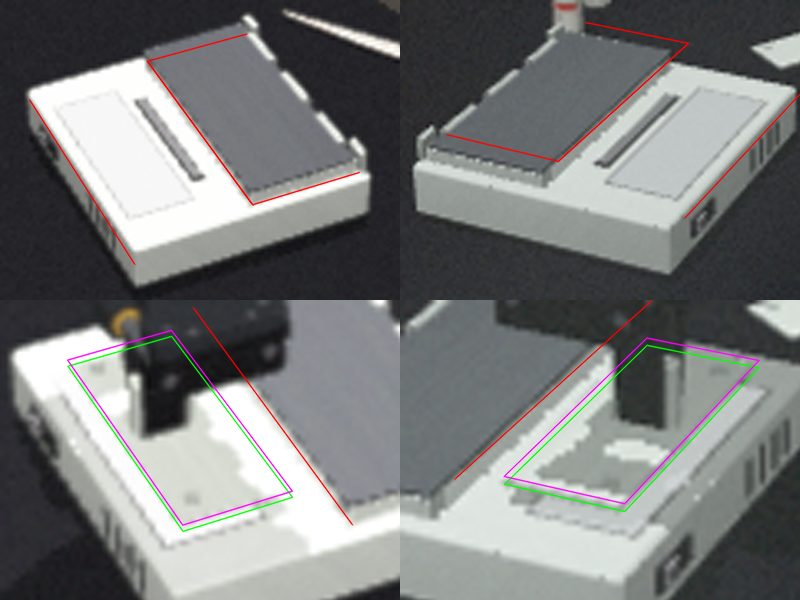

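```bash
cat > ov.py <<'E'
from track import *
def draw(fn,i,x0,y0,k,segs):
    im=cv2.imread(fn);o=cv2.resize(im[y0:y0+int(300/k)+1,x0:x0+int(400/k)+1],None,fx=k,fy=k,interpolation=2)[:300,:400].copy()
    for q,A,B,c in segs:
        u=(proj(i,place(q,[A,B]))-[x0-.5,y0-.5])*k;cv2.line(o,*[tuple(int(t*8) for t in p) for p in u],c,1,cv2.LINE_AA,3)
    return o
C=[[38,75],[-22,75],[-22,-75],[38,-75]]
def strip(off=7.3):
    st=state();e=st["eef_pos"];y=st["tcp_rot"][2]-np.pi
    sv=np.r_[e[:2],e[2]-off,y]
    return [(sv,C[j]+[h],C[(j+1)%4]+[h],c) for h,c in ((0,(0,255,0)),(4,(255,0,255))) for j in range(4)]
E
python3 - <<'E'
from ov import *
un=lambda p,x,y,k:np.array(p,float)/k+[x-.5,y-.5]
E1=[[0,100,14],[0,-100,14],[90,-100,14],[-100,110,0],[-100,-110,0]]
E2=[[0,100,14],[0,-100,14],[90,100,14],[-100,110,0],[-100,-110,0]]
o=[(S,np.array(E1,float),un([[147,55],[250,190],[358,158],[28,93],[133,250]],262,188,3.3)),(D,np.array(E2,float),un([[148,173],[272,52],[30,148],[270,250],[397,88]],228,222,3.3))]
f=lambda u:np.concatenate([(proj(i,place([u[0],u[1],45,u[2]],L))-U).ravel() for i,L,U in o])
r=least_squares(f,[618,51,-.27],loss="soft_l1");print(r.x,f(r.x).round(1))
a=cv2.imread("pics/scene0.png",0);b=cv2.imread("pics/side0.png",0)
v,e=track([(a,S,LE+BX+[([-100,-110,0],[100,-110,0])]),(b,D,LD+BX+[([-100,110,0],[100,110,0])])],[r.x[0],r.x[1],45,r.x[2]],w=1.8);print(v,e)
v=np.array([r.x[0],r.x[1],45,r.x[2]]);np.save("box.npy",v)
R=[(v,A,B,(0,0,255)) for A,B in LE+LD+BX]+[(v,[-18,y,3],[-26,y,3],(255,0,0)) for y in (55,-55)]+[(v,[x,-55,3],[x,55,3],(255,0,0)) for x in (-18,-26)]
k=5
m=np.vstack([np.hstack([draw("pics/scene0.png",S,300,192,k,R),draw("pics/scene0.png",S,265,205,k,R)]),np.hstack([draw("pics/side0.png",D,228,235,k,R),draw("pics/side0.png",D,275,227,k,R)])])
cv2.imwrite("pics/m4.png",m)
E
```

```text
[ 6.17855262e+02  5.22369713e+01 -2.70904064e-01] [-1.4 -1.6  0.  -0.  -0.8 -0.2 -0.6 -1.2  0.4  0.1 -1.5 -0.7  0.1 -0.6
 -0.2 -1.2  0.3 -6.8  0.6 -0.9]
[ 6.15337001e+02  5.12808996e+01  4.50000000e+01 -2.75010352e-01] [(21, np.float64(-0.6), np.float64(0.48)), (21, np.float64(-0.78), np.float64(0.28)), (21, np.float64(0.26), np.float64(0.21)), (21, np.float64(-0.36), np.float64(0.23)), (21, np.float64(-0.57), np.float64(0.49)), (21, np.float64(1.69), np.float64(0.24)), (21, np.float64(0.62), np.float64(0.15)), (21, np.float64(0.64), np.float64(1.49))]
```

View pics/m4.png

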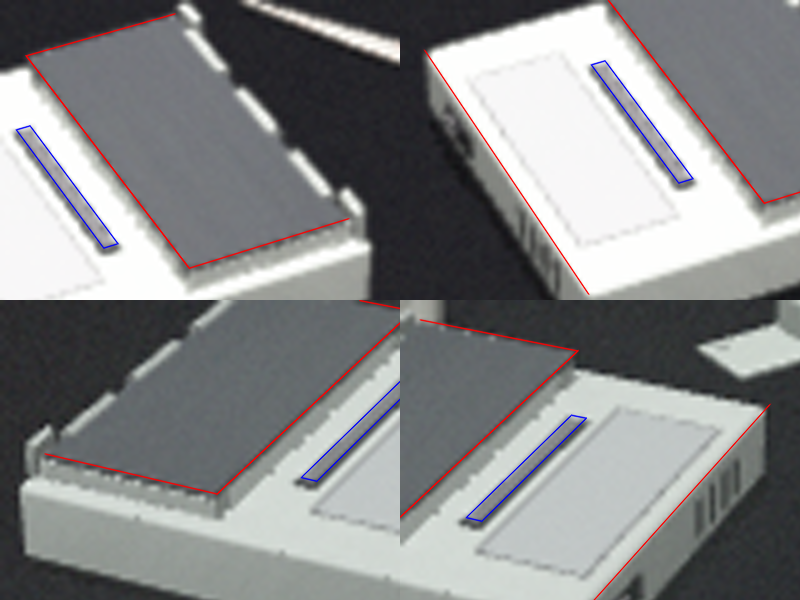

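{"op": "move_arm", "data": {
  "commands": [
    [[0.08,0.3,-0.2],[0.27,0.96,0],0],
    [[0,0,-0.24],[0,0,0.1],0],
    [[0,0,0],[0,0,0],0],
    [[0,0,0],[0,0,0],0],
    [[0,0,0],[0,0,0],0]
  ]
}}

```text
t: 6.6
eef_pos: [560.7, 68.1, 55.9]
tcp_rot: [3.141, -0.017, 2.875]
ft_force: [1.2, 1.7, 1.2]
opening: 0.126
grip_force: 30.0
```

{"op": "move_arm", "data": {
  "commands": [
    [[0.3,-0.08,0.1],[0,0,-0.2],0],
    [[0.5,-0.14,0],[0,0,0],0],
    [[0.5,-0.14,0],[0,0,0],0],
    [[0.5,-0.14,0],[0,0,0],0],
    [[0.5,-0.14,0],[0,0,0],0],
    [[0,0,0],[0,0,0],0],
    [[0,0,0],[0,0,0],0]
  ]
}}

```text
t: 7.3
eef_pos: [583.4, 61.6, 56.6]
tcp_rot: [3.141, -0.018, 2.871]
ft_force: [-0.4, 0.2, -1.8]
opening: 0.12
grip_force: 30.0
```

{"op": "move_arm", "data": {
  "commands": [
    [[0.4,-0.11,0],[0,0,0],0],
    [[0.4,-0.11,0],[0,0,0],0],
    [[0.2,-0.06,0],[0,0,0],0],
    [[0,0,0],[0,0,0],0],
    [[0,0,0],[0,0,0],0]
  ]
}}

```text
t: 7.8
eef_pos: [593.4, 58.9, 56.7]
tcp_rot: [3.141, -0.018, 2.871]
ft_force: [0.3, 0.3, -1.4]
opening: 0.129
grip_force: 30.0
```

Run:
```python
from ov import *
a=read_camera("scene");b=read_camera("side");cv2.imwrite("pics/s5.png",a);cv2.imwrite("pics/d5.png",b)
v=np.load("box.npy");R=[(v,A,B,(0,0,255)) for A,B in LE+LD];k=5;T=strip()
m=np.vstack([np.hstack([draw("pics/s5.png",S,300,200,k,[]),draw("pics/s5.png",S,300,200,k,R+T)]),np.hstack([draw("pics/d5.png",D,260,230,k,[]),draw("pics/d5.png",D,260,230,k,R+T)])])
cv2.imwrite("pics/m5.png",m)
```

```text
(no output)
```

View pics/m5.png

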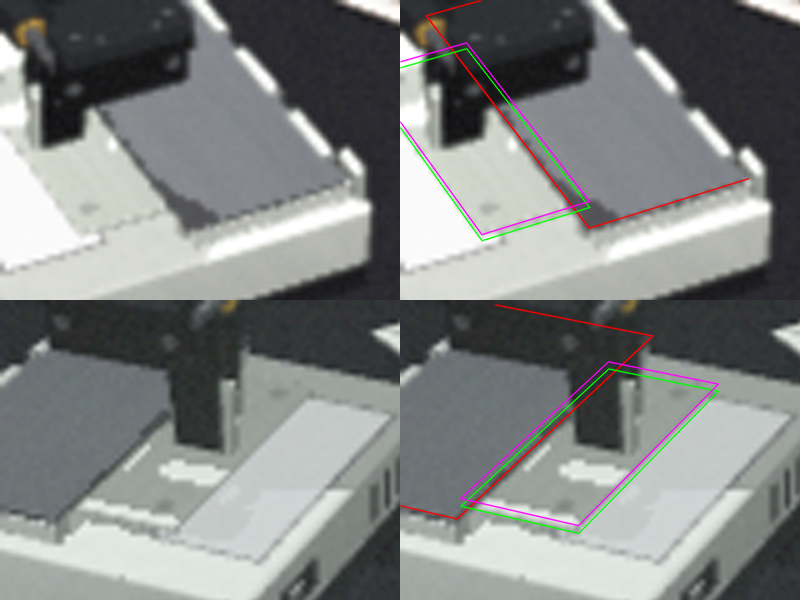

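{"op": "move_arm", "data": {
  "commands": [
    [[0.3,-0.08,0],[0,0,0],0],
    [[0.3,-0.08,0],[0,0,0],0],
    [[0.1,-0.04,0],[0,0,0],0],
    [[0,0,0],[0,0,0],0],
    [[0,0,0],[0,0,0],0]
  ]
}}

```text
t: 8.4
eef_pos: [600.4, 56.9, 56.7]
tcp_rot: [3.141, -0.018, 2.871]
ft_force: [-0.1, 0.4, -0.7]
opening: 0.124
grip_force: 30.0
```

{"op": "move_arm", "data": {
  "commands": [
    [[0.1,-0.03,0],[0,0,0],0],
    [[0,0,0],[0,0,0],0],
    [[0,0,0],[0,0,0],0]
  ]
}}

```text
t: 8.7
eef_pos: [601.4, 56.6, 56.7]
tcp_rot: [3.141, -0.017, 2.871]
ft_force: [-0.3, 0.1, -1.6]
opening: 0.122
grip_force: 30.0
```

{"op": "move_arm", "data": {
  "commands": [
    [[0.07,-0.02,0],[0,0,0],0],
    [[0,0,0],[0,0,0],0],
    [[0,0,0],[0,0,0],0]
  ]
}}

```text
t: 9.0
eef_pos: [602.1, 56.4, 56.7]
tcp_rot: [3.141, -0.017, 2.871]
ft_force: [0.2, 0.0, -1.4]
opening: 0.124
grip_force: 30.0
```

{"op": "move_arm", "data": {
  "commands": [
    [[-0.07,0.02,0],[-0.14,-0.48,0],0],
    [[0,0,-0.1],[-0.13,-0.48,0],0],
    [[0,0,-0.1],[0,0,0],0],
    [[0,0,-0.1],[0,0,0],0],
    [[0,0,-0.1],[0,0,0],0],
    [[0,0,0],[0,0,0],0],
    [[0,0,0],[0,0,0],0]
  ]
}}

```text
t: 9.7
eef_pos: [601.3, 56.6, 52.8]
tcp_rot: [3.142, -0.0, 2.871]
ft_force: [-3.0, 1.5, 4.5]
opening: 0.124
grip_force: 30.0
```

{"op": "move_arm", "data": {
  "commands": [
    [[0,0,-0.05],[0,0,0],0],
    [[0,0,0],[0,0,0],0],
    [[0,0,0],[0,0,0],0]
  ]
}}

```text
t: 10.0
eef_pos: [601.4, 56.6, 52.4]
tcp_rot: [3.141, -0.0, 2.871]
ft_force: [-3.0, 0.3, 5.4]
opening: 0.123
grip_force: 30.0
```

{"op": "move_arm", "data": {
  "commands": [
    [[0,0,-0.05],[0,0,0],0],
    [[0,0,0],[0,0,0],0],
    [[0,0,0],[0,0,0],0]
  ]
}}

```text
t: 10.3
eef_pos: [601.4, 56.6, 52.3]
tcp_rot: [3.141, 0.0, 2.871]
ft_force: [-5.0, 0.3, 10.5]
opening: 0.125
grip_force: 30.0
```

{"op": "move_arm", "data": {
  "commands": [
    [[-0.05,0.01,-0.05],[0,0,0],0],
    [[0,0,0],[0,0,0],0],
    [[0,0,0],[0,0,0],0],
    [[0,0,0],[0,0,0],0]
  ]
}}

```text
t: 10.7
eef_pos: [601.4, 56.6, 52.3]
tcp_rot: [3.141, 0.001, 2.871]
ft_force: [-3.4, 0.7, 13.5]
opening: 0.124
grip_force: 30.0
```

Run:
```python
from ov import *
s=state();print(s["eef_pos"],s["tcp_rot"],s["ft_force"],s["moment"])
a=read_camera("scene");b=read_camera("side");cv2.imwrite("pics/s6.png",a);cv2.imwrite("pics/d6.png",b)
v=np.load("box.npy");R=[(v,A,B,(0,0,255)) for A,B in LE+LD];k=5;T=strip()
m=np.vstack([np.hstack([draw("pics/s6.png",S,300,200,k,[]),draw("pics/s6.png",S,300,200,k,R+T)]),np.hstack([draw("pics/d6.png",D,260,230,k,[]),draw("pics/d6.png",D,260,230,k,R+T)])])
cv2.imwrite("pics/m6.png",m)
```

```text
[601.41011588  56.62659719  52.28314939] [3.14119655e+00 1.43985291e-03 2.87111014e+00] [-3.35541996  0.71194559 13.4893408 ] [-0.07825938  0.88446795 -0.00330532]
```

View pics/m6.png

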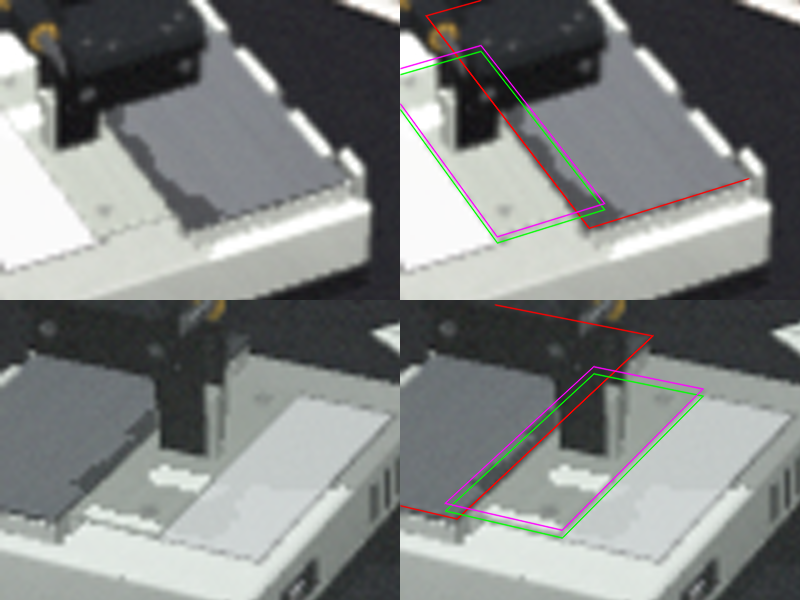

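```bash
python3 -c "
from cell import *
print(env.job_done())"
```

```text
the job is handed in; nothing more can be done
None
```

I handed the job in at about 11 s. The strip's front edge is tucked about 21 mm under the leaf, square to within about 0.1°. The gripper is still holding it, pressed flat on the box and seal bar at about 13 N. The last pictures show the leaf still down on its runners.

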